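# Ready the developer tray: clip the thermometer, open the safety-capped bottle

### The arm

A 6-joint arm with a two-finger parallel gripper is mounted at the origin on the work surface. World frame = base frame: x ahead of the robot, y to its left, z up, the work surface at z = 0. Lengths are in m, angles in rad, forces in N, time in s.
With the tool pointing down it reaches from about 0.375 to 0.925 m from the base axis. Payload 5.7 kg.
Tool frame: the origin (TCP) lies at the very end of the fingers, on their centre line; the grasp point (between the pads) lies 19 mm behind it (ctrl.hold_point_z is the distance from the TCP to the grasp point, in m); z points along the fingers, y is the line along which they close (so a half turn about z gives the same grasp; the last joint's range is limited). The gripper opens to 88 mm and grips with 3 to 60 N. Pads are 20 mm wide; open, the fingers measure 115 mm over their backs; the gripper's body (75 mm by 178 mm) begins 61 mm behind the grasp point.
Start: joints at [-1.409, 0.359, 1.51, -0, 1.272, -0.115], TCP at [0.164, -0.577, 0.223] pointing down, gripper open.
Joint ranges: [-2.97, 2.97], [-1.01, 2.36], [0.21, 2.38], [-0.96, 4.11], [0.2, 2.71], [-2.98, 2.98]. Speed limits (rad/s): [2.39, 2.39, 3.14, 3.14, 3.14, 3.14].

### API

Orientations are given as a rotation vector (axis times angle).
In Python, from cell import ctrl, viewer, telemetry gives the robot as it stands (ctrl), with the cameras (viewer) and the readings (telemetry).
- The arm moves only by the tool tcp_steps, called after "Call:" as a command line: name --pt "numbers of a row" for each row, then --argument value for the rest. Schema: {"type":"object","properties":{"plan":{"type":"array","items":{"type":"array","items":{"type":"array","items":{"type":"number"},"minItems":7,"maxItems":7},"minItems":1,"maxItems":8},"minItems":1,"maxItems":1},"clamp_n":{"type":"number"},"only":{"type":"string"},"quiet":{"type":"boolean"},"lines":{"type":"string"}},"required":["plan"],"additionalProperties":false}. plan is a list that holds a single list of rows (three levels of brackets), with 1 to 8 rows, each of 7 numbers: the finger opening in m, then dx, dy, dz in parts of the range, where 1.0 means 0.75 m, then a rotation vector rx, ry, rz in a scale on which 1.0 is 120 degrees; each row is the pose to reach, as a shift and turn from the pose commanded when the call began, along the tool's axes at that moment; what a row does not reach only later rows make up. A row lasts 1/12 s, in which the tool goes at most 0.0417 m and 0.125 rad, less where a joint would pass 70% of its speed; a pose out of reach is approached as far as the arm can. The fingers move at their own pace and stop on an object; clamp_n is the grip in N (left out, the last holds). Time passes only in rows, so rows that do not move let the fingers close. The tool returns the time, the measured TCP pose, the force, the opening and the grip force at its end. only (a regular expression) keeps the lines of the reply that match it, lines (a string "A,B") keeps lines A to B, and quiet returns only ok. Input that does not fit is refused with a message, and nothing moves.
- telemetry.read_state(): the state, without advancing time (a new reading comes with each control period).
- viewer.camera(name): name is "scene" or "top" or "wrist"; returns the picture (480x640x3 uint8, red, green, blue); there is no depth.
- viewer.get_calibration(name): a dict with "K" (3x3 intrinsics, pixels), "xyz" and "orientation" of the camera in the world; the wrist camera has in their place "hand_eye" (4x4, takes a point from camera to tool coordinates, whose origin is the TCP and whose axes are the flange's). Camera axes: x right, y down, z forward; pixel columns grow to the right and rows downward; lengths in m; the calibration is good to about 2 mm. The wrist camera is an equidistant fisheye: a pixel r from the principal point sees the ray r / f radians off the axis. A picture is of the moment at which its call begins: read the wrist's pose just before it. get_calibration takes no time and is no camera call.
- ctrl.close_job(): hands the job in; it is judged then, once.
The state is a dict: "t": time; "qpos": joint angles; "joint_vel": joint speeds; "joint_efforts": joint torques, N m; "tool_pos": TCP position; "tool_rot": TCP orientation; "force": force on the tool from outside, world axes, zero at the start; "wrist_torque": the same for the moment, N m; "gripper_width": finger opening in m; "gripper_force": force on a finger pad.
Only numpy, scipy, OpenCV 4.12 (cv2) and the standard library are available. Lean on these libraries where they do the work, as an engineer would, in place of code of your own. Each camera call takes 0.05 s, during which the arm holds its last target. There are 200 camera calls.

### The job

Get the developer bath ready: take the clip thermometer off its brass stand and clip it over the near edge of the red tray, about the middle, pushed well down on it and with its probe inside the tray. Then press the bottle's white safety cap down, twist it anticlockwise until it is free, lift it off, and finish while still holding the cap level and still in the gripper, a hand's breadth straight above the open bottle. Leave the film magazine, lens cap, filter and spool box where they are.

Things in the scene. Friction and masses are not known exactly. Their poses are not given: they have to be found in the camera images.
- thermo: Loose steel thermometer on a sprung clip like an upright clothes peg, 65 g. Origin: under the middle of its brass hinge pin, the spot that rests on the edge it grips; hinge axis along y, 6 mm higher. z up, +x to the side of the dial (34 mm across, centred 26 mm out, top 3 mm below the origin) and probe. Jaws, 24 mm wide (y), reach 24 mm below the origin on both sides of the edge
- thermo_grip (a point): point between the clip's two flat handles, 40 mm above its origin: grip here from above, squeezing along the clip's x. Handles are 26 mm wide (y), rise in a V from the hinge to 52 mm above the origin, 48 mm over their outer faces at the top; at the stop they stand parallel, 22 mm over the outer faces. The squeeze takes 6 to 11 N. Spreading on release they can draw the clip up some mm
- thermo_jaw (a joint): opening angle of the clip (rad): 0 = closed on a 5 mm edge; 0.56 = squeezed open to the stop, jaw tips about 20 mm apart; -0.12 = shut on nothing. Each half turns half of it, so while squeezed in a gripper thermo (the dial half) leans about 0.28 rad about the hinge, its top towards -x, the probe swung out to +x
- thermo_tip (a point): lower end of the thermometer's steel probe (6 mm thick), 18 mm to +x of and 48 mm below the thermometer's origin
- stand: fixed parking stand: dark wooden foot 70 x 60 x 15 mm with an upright brass plate 5 mm thick (x) and 50 mm wide (y), whose top is 70 mm above the counter. Origin at the centre of the underside. The thermometer starts clipped over the plate's top edge, at its middle, with the same x, y, z directions as the stand
- tray: fixed red open developing tray, 200 x 200 mm, 60 mm high, walls 5 mm thick. Origin at the centre of the underside; its near wall (facing the robot) is on its -x side and runs along its y
- tray_rim (a point): middle of the top of the tray's near wall, 60 mm above the counter; x points into the tray, y along the wall
- bottle: fixed amber bottle, 68 mm across, in a brass-posted cradle (96 x 96 mm foot) screwed to the counter. Origin at the centre of the underside, z up. The shoulder slopes from 100 mm height at 28 mm radius to 110 mm height at the neck
- bottle_mouth (a point): centre of the top of the bottle's neck, 140 mm above the counter
- cap: loose white ribbed push-and-turn safety cap, 42 mm in diameter, 30 mm high, 30 g; origin at the centre of its underside, 122 mm above the counter when locked. Hold it 6 mm down (at least 4.5; 8 is the stop) and turn it anticlockwise seen from above (yaw grows): from 55 to 125 degrees it is free and lifts straight off; aim for 80. It starts locked, x axis along the bottle's
- cap_grip (a point): point on the cap's axis, 22 mm above its origin. Fingers centred here from above clear the bottle's shoulder, also when pressed. The cap does not turn clockwise, nor without the push
- insert (a joint): sprung insert in the bottle's neck (m): 0 = cap locked on, grows as the cap is pressed down, 0.008 fully down, -0.003 with the cap off. Its spring pushes the cap up with 6 N at 0, 12 N at 0.008
- magazine: bystander: loose black film magazine 85 x 90 x 47 mm, origin at the centre of the underside
- lens_cap: bystander: loose pewter lens cap, 64 mm across, 11 mm high, origin at the centre of the underside
- filter: bystander: loose green glass filter in a dark ring, 62 mm across, 8 mm high, origin at the centre of the underside
- spool_box: bystander: loose open wooden box 110 x 90 x 45 mm with two spools, origin at the centre of the underside

How it is judged:
On the way, in this order (a step that is already met when the one before it is completed fails the run):
1. the thermometer is clipped on the middle of the tray's near edge and let go (x of thermo in the frame of tray_rim between -0.004 and 0.004 m and y of thermo in the frame of tray_rim between -0.04 and 0.04 m and z of thermo in the frame of tray_rim between -0.004 and 0.012 m and angle between thermo's own z axis and vertical below 0.2 rad and value of joint thermo_jaw below 0.1 rad and x of thermo_tip in the frame of tray_rim above 0.005 m and contact force between thermo and tray above 2 N and contact force between thermo and the fingers below 0.1 N), for 0.2 s.
2. the cap is pressed down, not yet turned (value of joint insert above 0.004 m and angle between the x axis of cap and the x axis of bottle, either way round below 0.3 rad), for 0.05 s.
3. the cap is turned free, still on the neck (angle between the x axis of cap and the x axis of bottle, either way round above 0.87 rad and z of cap in the frame of bottle below 0.128 m), for 0.05 s.
At the end, for the whole second after the job is handed in: Thermometer shut on the tray's near wall: within 40 mm of its middle, 4 mm across, at most 12 mm above its seat, upright (0.2 rad), probe inside, let go. Gripper holds the cap still, level (0.3 rad), 30 to 160 mm above the mouth, within 30 mm of its axis, clear of the bottle (all of step 1 and z of cap in the frame of bottle_mouth between 0.03 and 0.16 m and horizontal distance between cap and bottle_mouth below 0.03 m and angle between cap's own z axis and vertical below 0.3 rad and linear speed of cap below 0.03 m/s and contact force between cap and the fingers above 1 N and contact force between cap and bottle below 0.1 N); the arm keeps its last pose, push and grip.
It fails at once if a bystander is shifted by more than 20 mm (distance of any of magazine, lens_cap, filter, spool_box from where it was at the start of the episode above 0.02 m).
It also fails if it takes over 54 s, if anything falls off the work surface, if the arm or the gripper's body presses on something with over 40 N, if the wrist force passes 120 N, or if a joint passes its speed limit or range.

## Working session

There is one attempt and no reset: what is moved stays moved. The work goes in short steps, Python scripts to look and compute and a tool call to move; the robot and the scene stay as the last step left them, time stands still between calls to the robot, and variables do not carry over. Pictures are saved under pics/ and viewed, at most 10 in all, crops included, and the job is handed in when it is done.

```bash
ls; mkdir -p pics
```

Run:
```python
from cell import ctrl, viewer, telemetry
import cv2,numpy as np
s=telemetry.read_state();print(s)
for n in("top","scene","wrist"):
    im=viewer.camera(n);cv2.imwrite(f"pics/{n}0.png",im[:,:,::-1]);print(n,viewer.get_calibration(n))
print(ctrl.hold_point_z)
```

```text
cell.py
pics
{'t': 0.0, 'qpos': array([-1.40912388e+00,  3.59487664e-01,  1.51141609e+00,  1.68248064e-05,
        1.27248446e+00, -1.15125661e-01]), 'joint_vel': array([ 0.00013988,  0.00071344,  0.00071   , -0.00070029,  0.00028019,
       -0.00098263]), 'joint_efforts': array([-4.12926943e-05, -5.15382385e+01, -2.70726156e+01,  6.70321332e-02,
        3.49412137e-02, -1.28855404e-04]), 'tool_pos': array([ 0.16384021, -0.57649284,  0.22182613]), 'tool_rot': array([-3.10977593e+00, -4.33151341e-01,  4.03656533e-05]), 'force': array([-0.21165776, -0.50053292, -0.28615293]), 'wrist_torque': array([ 0.08513244, -0.02954628, -0.01698704]), 'gripper_force': 0.0, 'gripper_width': 0.08778771303463508}
top {'K': array([[471.84793065,   0.        , 319.06454942],
       [  0.        , 471.84793065, 242.04618287],
       [  0.        ,   0.        ,   1.        ]]), 'xyz': array([ 0.51194421, -0.03268723,  1.03989969]), 'orientation': array([-2.22105273,  2.16349813, -0.09367272])}
scene {'K': array([[515.85276278,   0.        , 321.16447338],
       [  0.        , 515.85276278, 241.65795071],
       [  0.        ,   0.        ,   1.        ]]), 'xyz': array([ 0.96766787, -0.61106988,  0.7355568 ]), 'orientation': array([-2.20860527, -0.6673484 ,  0.29693851])}
wrist {'K': array([[371.64829954,   0.        , 317.41128369],
       [  0.        , 371.64829954, 239.02129631],
       [  0.        ,   0.        ,   1.        ]]), 'hand_eye': array([[-2.86926332e-04, -9.62559863e-01, -2.71069046e-01,
         7.46708780e-02],
       [ 9.99999754e-01, -4.49862998e-04,  5.38954214e-04,
         1.16613486e-04],
       [-6.40719628e-04, -2.71068825e-01,  9.62559755e-01,
        -1.61684743e-01],
       [ 0.00000000e+00,  0.00000000e+00,  0.00000000e+00,
         1.00000000e+00]])}
0.0187
```

View pics/top0.png

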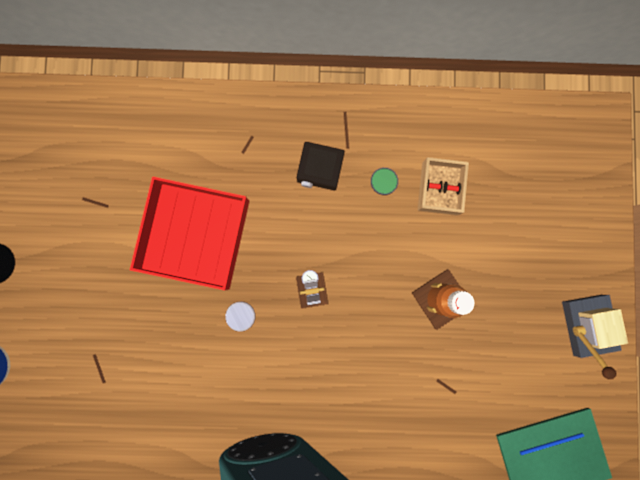

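View pics/scene0.png

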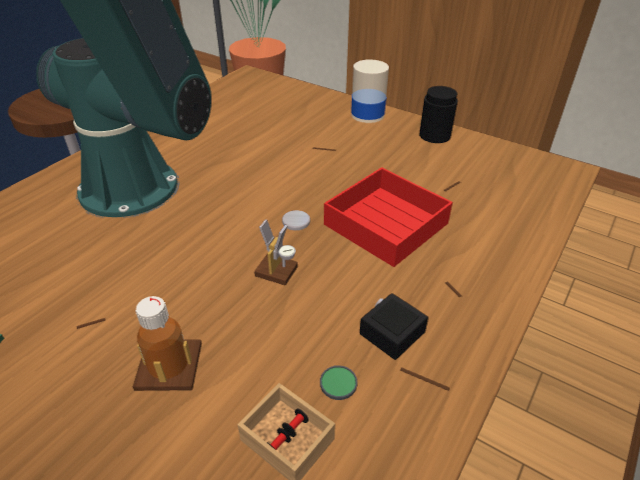

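The top view shows the tray (190,235), the thermometer on its stand with the dial up-image at (312,290), the white cap (461,302), and the lens cap (240,317) just off the tray's near wall.

Create h.py:
```python
import cv2,numpy as np
from cell import ctrl, viewer, telemetry
from scipy.spatial.transform import Rotation as R
def cast(n,px,z):
    c=viewer.get_calibration(n);px=np.atleast_2d(px).astype(float)
    d=np.c_[px,np.ones(len(px))]@np.linalg.inv(c["K"]).T@R.from_rotvec(c["orientation"]).as_matrix().T
    return c["xyz"]+d*((z-c["xyz"][2])/d[:,2])[:,None]
def proj(n,P):
    c=viewer.get_calibration(n)
    p=(np.atleast_2d(P)-c["xyz"])@R.from_rotvec(c["orientation"]).as_matrix()@c["K"].T
    return p[:,:2]/p[:,2:]
```

Run:
```python
from h import *
im=cv2.imread("pics/top0.png");hsv=cv2.cvtColor(im,cv2.COLOR_BGR2HSV)
def big(m,box):
    q=np.zeros_like(m);x0,y0,x1,y1=box;q[y0:y1,x0:x1]=m[y0:y1,x0:x1]
    c,_=cv2.findContours(q,cv2.RETR_EXTERNAL,cv2.CHAIN_APPROX_NONE);return max(c,key=cv2.contourArea)
red=big(cv2.inRange(hsv,(0,190,60),(6,255,255))|cv2.inRange(hsv,(174,190,60),(180,255,255)),(110,160,270,310))
w=cast("top",red[:,0],.06)[:,:2].astype(np.float32)
r=cv2.minAreaRect(w);print("tray",r,cv2.boxPoints(r))
print("traypoly px",cv2.approxPolyDP(red,6,True)[:,0].tolist())
ft=big(cv2.inRange(hsv,(0,60,20),(14,220,115)),(285,260,340,320))
w=cast("top",ft[:,0],.015)[:,:2].astype(np.float32);r=cv2.minAreaRect(w);print("stand",r,cv2.boxPoints(r))
cap=big(cv2.inRange(hsv,(0,0,170),(180,70,255)),(440,280,480,320))
c,rad=cv2.minEnclosingCircle(cap);print("cap",c,rad,cast("top",c,.152))
fo=big(cv2.inRange(hsv,(0,60,20),(14,220,115)),(400,260,490,340))
w=cast("top",fo[:,0],.01)[:,:2].astype(np.float32);r=cv2.minAreaRect(w);print("bottle foot",r)
lc=cv2.minEnclosingCircle(big(cv2.inRange(hsv,(100,0,150),(140,80,255)),(215,295,265,340)));print("lens",lc,cast("top",lc[0],.011))
S=cv2.resize(im[255:345,280:490],None,fx=3.8,fy=3.8,interpolation=cv2.INTER_CUBIC)
sc=cv2.imread("pics/scene0.png")[200:390,110:310]
cv2.imwrite("pics/crop1.png",cv2.resize(sc,None,fx=3,fy=3,interpolation=cv2.INTER_CUBIC));cv2.imwrite("pics/crop0.png",S)
```

```text
tray ((0.5931704044342041, 0.22250398993492126), (0.20842048525810242, 0.19964760541915894), 79.51791381835938) [[0.47605368 0.13819358]
 [0.6723696  0.10187206]
 [0.7102871  0.3068144 ]
 [0.5139712  0.34313592]]
traypoly px [[152, 177], [130, 269], [228, 288], [248, 200]]
stand ((0.45752695202827454, -0.016400165855884552), (0.02649347297847271, 0.014648716896772385), 11.991226196289062) [[ 0.44304752 -0.0119878 ]
 [ 0.446091   -0.02631687]
 [ 0.47200638 -0.02081254]
 [ 0.4689629  -0.00648346]]
cap (460.7203369140625, 302.11016845703125) 13.217535018920898 [[ 0.46903538 -0.31391985  0.152     ]]
bottle foot ((0.46839794516563416, -0.3167506456375122), (0.09515679627656937, 0.09543745219707489), 34.4114990234375)
lens ((239.61029052734375, 316.4779357910156), 13.834129333496094) [[0.4195383  0.12026522 0.011     ]]
```

View pics/crop0.png

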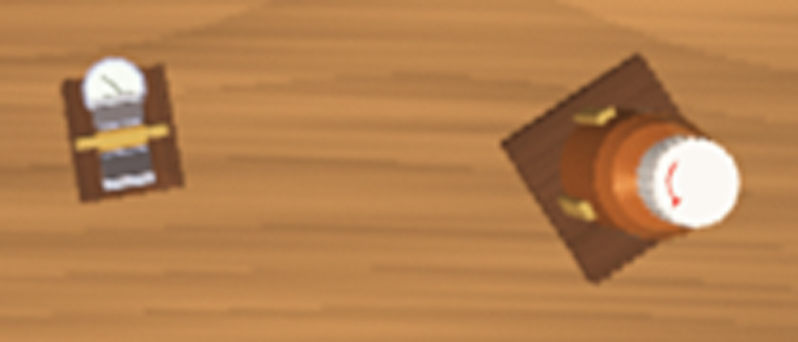

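The crop shows the stand foot's corners at (63,80), (163,65), (184,186), (81,201), with the dial toward +x. The cap circle lies at (698,182).

Create m.py:
```python
from h import *
im=cv2.imread("pics/top0.png");hsv=cv2.cvtColor(im,cv2.COLOR_BGR2HSV)
f=lambda p:np.array(p)/3.8+np.array([280,255])-0.37
c=cast("top",f([(63,80),(163,65),(184,186),(81,201)]),.015)[:,:2]
ctr=c.mean(0);ex=(c[0]+c[1]-c[2]-c[3])/2;ey=(c[0]+c[3]-c[1]-c[2])/2
print("stand",ctr,np.linalg.norm(ex),np.linalg.norm(ey),"yaw",np.degrees([np.arctan2(ex[1],ex[0]),np.arctan2(-ey[0],ey[1])]))
p=cast("top",f([(77,145),(168,130)]),.0675)[:,:2];print("plate",p.mean(0),np.linalg.norm(p[0]-p[1]),np.degrees(np.arctan2(-(p[0]-p[1])[0],(p[0]-p[1])[1])))
m=cv2.inRange(hsv,(0,190,60),(6,255,255))|cv2.inRange(hsv,(174,190,60),(180,255,255))
# outer edges of tray: near (lowest red per column), left (first red per row)
near=np.array([[u,np.where(m[200:310,u])[0].max()+200.5] for u in range(140,224)])
left=np.array([[np.where(m[v,110:270])[0].min()+109.5,v] for v in range(185,262)])
far=np.array([[u,np.where(m[160:310,u])[0].min()+159.5] for u in range(160,240)])
def line(px,z):
    w=cast("top",px,z)[:,:2].astype(np.float32);return cv2.fitLine(w,cv2.DIST_HUBER,0,.01,.01).ravel()
n,l,fr=line(near,.06),line(left,.06),line(far,.06)
X=lambda a,b:a[2:]+a[:2]*np.linalg.solve(np.c_[a[:2],-b[:2]],b[2:]-a[2:])[0]
ey=n[:2]*np.sign(n[1]);exx=np.array([ey[1],-ey[0]])
lc=X(n,l);fc=X(fr,l)
print("near-left corner",lc,"far-left",fc,"len",np.linalg.norm(fc-lc),"yaws",[np.degrees(np.arctan2(-ey[0],ey[1])),np.degrees(np.arctan2(l[1],l[0]))])
print("rim",lc-ey*.1+exx*.0025, "from far", fc-ey*.1-exx*.1975)
```

```bash
python3 m.py
```

```text
stand [ 0.48128633 -0.03409332] 0.06943122343184968 0.05834507404557749 yaw [10.72736599  9.81688431]
plate [ 0.48036279 -0.03396191] 0.049748603378750304 10.76312328256191
near-left corner [0.5141035  0.34302995] far-left [0.7102198  0.30675966] len 0.19944209 yaws [np.float32(-10.501556), np.float32(-10.478047)]
rim [0.49833536 0.24424928] from far [0.49780172 0.24443145]
```

View pics/crop1.png

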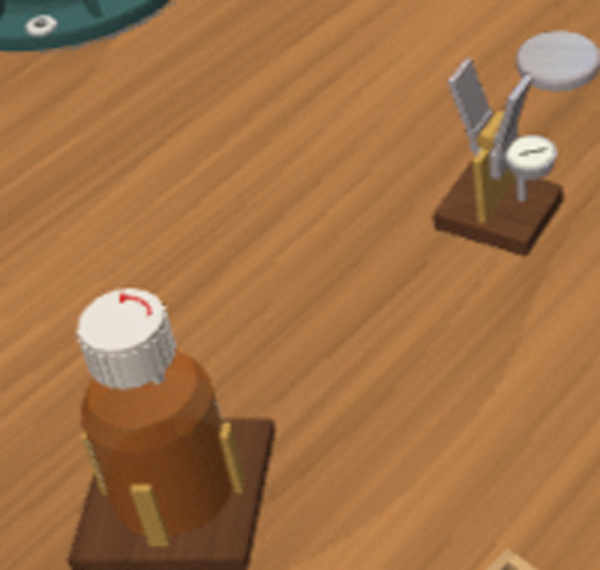

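Scene crop: the clip's handles form a V above the brass plate with the dial on the +x side, and the cap sits level on the bottle. The two views agree, so I'll move to above the thermometer.

Create go.py:
```python
import sys
from h import *
# go.py x y z(TCP) toolx_yaw_deg -> shift and turn in tool axes
x,y,z,a=map(float,sys.argv[1:5]);s=telemetry.read_state()
A=R.from_rotvec(s["tool_rot"]);a=np.radians(a)
B=R.from_matrix(np.array([[np.cos(a),np.sin(a),0],[np.sin(a),-np.cos(a),0],[0,0,-1]]))
print("t",round(s["t"],2),"d",np.round(A.inv().apply(np.array([x,y,z])-s["tool_pos"]),4),"rot",np.round((A.inv()*B).as_rotvec(),4),"F",np.round(s["force"],1),"w",round(s["gripper_width"],4),"q6",round(s["qpos"][5],2))
```

```bash
python3 go.py 0.4805 -0.034 0.2 100.5
```

```text
t 0.15 d [ 0.4529 -0.4354  0.0227] rot [-1.1000e-03 -1.2000e-03 -1.4772e+00] F [-0.7  0.1 -0.6] w 0.088 q6 -0.12
```

The rows are not in the units I measure in: shifts go in shares of 0.75 m and turns go in shares of 120 degrees. I convert before sending: 0.453 m / 0.75 = 0.604, -0.435 m / 0.75 = -0.58, -1.477 rad / 2.0944 = -0.7052.

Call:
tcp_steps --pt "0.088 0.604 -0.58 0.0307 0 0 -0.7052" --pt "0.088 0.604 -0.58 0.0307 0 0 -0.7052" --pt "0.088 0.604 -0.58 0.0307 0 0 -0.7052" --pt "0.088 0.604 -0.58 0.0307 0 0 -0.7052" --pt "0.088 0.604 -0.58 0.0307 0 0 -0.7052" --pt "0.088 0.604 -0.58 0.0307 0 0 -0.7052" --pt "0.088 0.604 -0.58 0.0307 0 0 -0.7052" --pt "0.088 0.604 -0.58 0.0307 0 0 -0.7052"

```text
refused: plan: the value is too long (schema: maxItems 1). Nothing was moved.
```

Refused on format, not on reach. It needs a list holding one list of rows, three levels of brackets.

Call:
tcp_steps --plan '[[[0.088,0.604,-0.58,0.0307,0,0,-0.7052],[0.088,0.604,-0.58,0.0307,0,0,-0.7052],[0.088,0.604,-0.58,0.0307,0,0,-0.7052],[0.088,0.604,-0.58,0.0307,0,0,-0.7052],[0.088,0.604,-0.58,0.0307,0,0,-0.7052],[0.088,0.604,-0.58,0.0307,0,0,-0.7052],[0.088,0.604,-0.58,0.0307,0,0,-0.7052],[0.088,0.604,-0.58,0.0307,0,0,-0.7052]]]'

```text
t: 0.82
tool_pos: [0.3324, -0.2876, 0.2103]
tool_rot: [-2.518, -1.879, -0.0]
force: [0.9, 1.0, 0.5]
gripper_width: 0.088
gripper_force: 0.0
```

```bash
python3 go.py 0.4805 -0.034 0.2 100.5
```

```text
t 0.82 d [0.2852 0.0698 0.0104] rot [ 0.000e+00 -2.000e-04 -4.717e-01] F [0.9 1.  0.5] w 0.088 q6 -0.58
```

Converted, 0.285 m / 0.75 = 0.38, 0.07 m / 0.75 = 0.0933, -0.472 rad / 2.0944 = -0.2254.

Call:
tcp_steps --plan '[[[0.088,0.38,0.0933,0.0133,0,0,-0.2254],[0.088,0.38,0.0933,0.0133,0,0,-0.2254],[0.088,0.38,0.0933,0.0133,0,0,-0.2254],[0.088,0.38,0.0933,0.0133,0,0,-0.2254],[0.088,0.38,0.0933,0.0133,0,0,-0.2254],[0.088,0.38,0.0933,0.0133,0,0,-0.2254],[0.088,0.38,0.0933,0.0133,0,0,-0.2254],[0.088,0.38,0.0933,0.0133,0,0,-0.2254]]]'

```text
t: 1.48
tool_pos: [0.4845, -0.0315, 0.2004]
tool_rot: [2.009, 2.415, 0.005]
force: [-1.0, -0.6, -0.3]
gripper_width: 0.0881
gripper_force: 0.0
```

```bash
python3 go.py 0.4805 -0.034 0.2 100.5
```

Run:
```python
from h import *
im=viewer.camera("wrist");cv2.imwrite("pics/w1.png",im[:,:,::-1])
```

```text
t 1.48 d [-0.0017 -0.0044  0.0004] rot [ 0.0028 -0.0021 -0.0005] F [-1.  -0.6 -0.3] w 0.0881 q6 -0.39
```

View pics/w1.png

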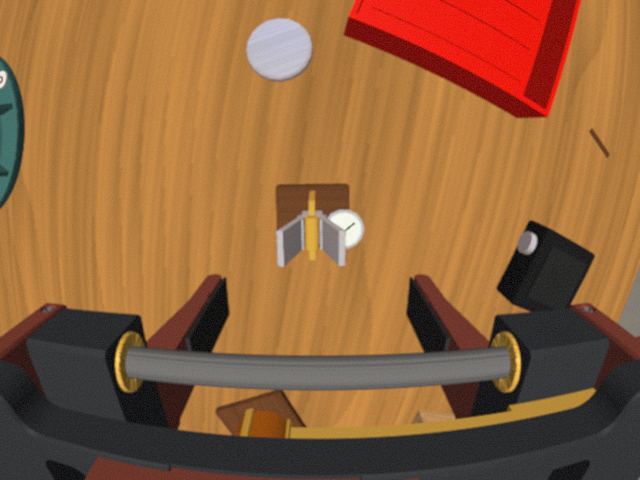

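Wrist view: the clip plate is vertical in the image at x≈312, parallel to the fingers, and the finger midpoint is at x≈318. This matches the remaining 4 mm correction, so I'll descend.

Converted, 0.109 m / 0.75 = 0.1453, -0.0044 m / 0.75 = -0.0059.

Call:
tcp_steps --plan '[[[0.088,-0.0027,-0.0059,0.0267,0,0,0],[0.088,-0.0027,-0.0059,0.08,0,0,0],[0.088,-0.0027,-0.0059,0.1267,0,0,0],[0.088,-0.0027,-0.0059,0.1453,0,0,0],[0.088,-0.0027,-0.0059,0.1453,0,0,0],[0.088,-0.0027,-0.0059,0.1453,0,0,0]]]'

```text
t: 2.03
tool_pos: [0.4765, -0.0406, 0.091]
tool_rot: [-2.015, -2.407, 0.002]
force: [1.1, 0.1, 0.6]
gripper_width: 0.0882
gripper_force: 0.0
```

```bash
python3 go.py 0.4805 -0.034 0.0913 100.5
```

```text
t 2.03 d [ 0.0058  0.0051 -0.0003] rot [-0.0024 -0.0009 -0.0063] F [1.1 0.1 0.6] w 0.0882 q6 -0.41
```

Converted, 0.0058 m / 0.75 = 0.0077, 0.0051 m / 0.75 = 0.0068.

Call:
tcp_steps --plan '[[[0.088,0.0077,0.0068,0,0,0,0],[0.088,0.0077,0.0068,0,0,0,0],[0.088,0.0077,0.0068,0,0,0,0]]]'

```text
t: 2.28
tool_pos: [0.4831, -0.0333, 0.0929]
tool_rot: [2.013, 2.408, 0.002]
force: [-0.0, -0.6, -0.1]
gripper_width: 0.088
gripper_force: 0.0
```

```bash
python3 go.py 0.4805 -0.034 0.0913 100.5
```

```text
t 2.28 d [-0.0002 -0.0027  0.0016] rot [ 0.003   0.0011 -0.0048] F [-0.  -0.6 -0.1] w 0.088 q6 -0.39
```

Call:
tcp_steps --plan '[[[0.088,0,0,0,0,0,0],[0.088,0,0,0,0,0,0]]]'

```text
t: 2.45
tool_pos: [0.4821, -0.0332, 0.0922]
tool_rot: [2.014, 2.41, 0.001]
force: [0.5, 0.5, 0.3]
gripper_width: 0.0879
gripper_force: 0.0
```

```bash
python3 go.py 0.4805 -0.034 0.0913 100.5
```

```text
t 2.45 d [-0.0005 -0.0017  0.0009] rot [ 0.0013  0.0005 -0.0049] F [0.5 0.5 0.3] w 0.0879 q6 -0.39
```

Converted, -0.0017 m / 0.75 = -0.0023, 0.0005 m / 0.75 = 0.0007, -0.005 rad / 2.0944 = -0.0024.

Call:
tcp_steps --plan '[[[0.088,0,-0.0023,0.0007,0,0,-0.0024],[0.05,0,-0.0023,0.0007,0,0,-0.0024],[0.01,0,-0.0023,0.0007,0,0,-0.0024],[0.01,0,-0.0023,0.0007,0,0,-0.0024],[0.01,0,-0.0023,0.0007,0,0,-0.0024],[0.01,0,-0.0023,0.0007,0,0,-0.0024],[0.01,0,-0.0023,0.0007,0,0,-0.0024],[0.01,0,-0.0023,0.0007,0,0,-0.0024]]]' --clamp_n 25

```text
t: 3.12
tool_pos: [0.4804, -0.0335, 0.0912]
tool_rot: [2.009, 2.415, 0.001]
force: [-0.0, -0.6, 11.2]
gripper_width: 0.0448
gripper_force: 8.0
```

Call:
tcp_steps --plan '[[[0.01,0,0,0,0,0,0],[0.01,0,0,0,0,0,0],[0.01,0,0,0,0,0,0],[0.01,0,0,0,0,0,0]]]'

```text
t: 3.45
tool_pos: [0.4792, -0.0342, 0.0926]
tool_rot: [-2.007, -2.416, 0.003]
force: [-8.8, -3.0, 22.8]
gripper_width: 0.0217
gripper_force: 25.0
```

```bash
python3 go.py 0.4805 -0.034 0.0913 100.5
```

```text
t 3.45 d [-0.      0.0014  0.0013] rot [-0.0018  0.0013  0.0011] F [-8.8 -3.  22.8] w 0.0217 q6 -0.4
```

Converted, -0.1 m / 0.75 = -0.1333, -0.08 m / 0.75 = -0.1067.

Call:
tcp_steps --plan '[[[0.01,0,0.0013,-0.0133,0,0,0],[0.01,0,0.0013,-0.0333,0,0,0],[0.01,0,0.0013,-0.0667,0,0,0],[0.01,0,0.0013,-0.1067,0,0,0],[0.01,0,0.0013,-0.1333,0,0,0],[0.01,0,0.0013,-0.1333,0,0,0],[0.01,0,0.0013,-0.1333,0,0,0],[0.01,0,0.0013,-0.1333,0,0,0]]]'

```text
t: 4.12
tool_pos: [0.4802, -0.0331, 0.1901]
tool_rot: [-2.008, -2.414, 0.001]
force: [-0.4, -0.1, -1.3]
gripper_width: 0.0222
gripper_force: 25.0
```

Run:
```python
from h import *
for n in("wrist","scene"):
    im=viewer.camera(n);cv2.imwrite(f"pics/{n}2.png",im[:,:,::-1])
a=cv2.imread("pics/wrist2.png");b=cv2.imread("pics/scene2.png")
cv2.imwrite("pics/mix2.png",np.hstack([cv2.resize(a[140:340,220:420],(400,400)),cv2.resize(b[120:320,180:380],(400,400))]))
```

```bash
python3 go.py 0.498 0.2443 0.19 79.5
```

```text
t 4.22 d [ 0.2694  0.0684 -0.0003] rot [-0.0029 -0.0007  0.3662] F [ 0.1  0.4 -1. ] w 0.0215 q6 -0.4
```

View pics/mix2.png

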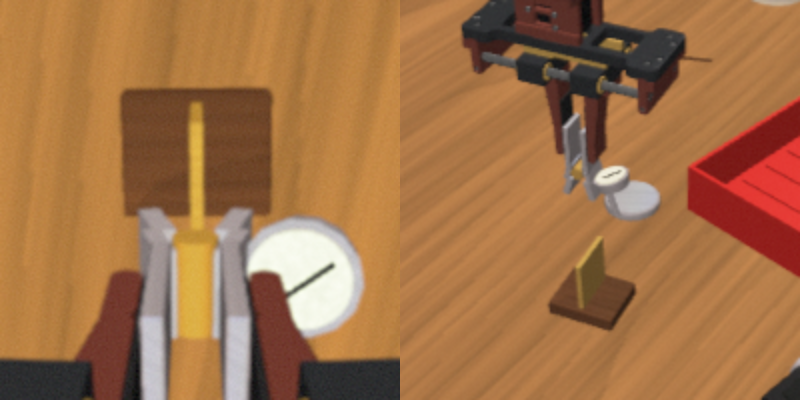

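The clip is held parallel and open (width 22 mm), centred between the fingers, and clear of the stand. Moving to the tray rim.

Converted, 0.2694 m / 0.75 = 0.3592, 0.19 m / 0.75 = 0.2533, 0.366 rad / 2.0944 = 0.1748.

Call:
tcp_steps --plan '[[[0.01,0.0533,0.0133,0,0,0,0.0286],[0.01,0.1067,0.0267,0,0,0,0.0573],[0.01,0.16,0.04,0,0,0,0.0859],[0.01,0.2067,0.0533,0,0,0,0.1146],[0.01,0.2533,0.0653,0,0,0,0.1432],[0.01,0.3,0.0773,0,0,0,0.1748],[0.01,0.34,0.0853,0,0,0,0.1748],[0.01,0.3592,0.0912,0,0,0,0.1748]]]'

```text
t: 4.88
tool_pos: [0.4981, 0.2472, 0.1895]
tool_rot: [-2.412, -2.01, 0.002]
force: [-0.2, -0.8, -0.9]
gripper_width: 0.0216
gripper_force: 25.0
```

Call:
tcp_steps --plan '[[[0.01,0,0,0,0,0,0],[0.01,0,0,0,0,0,0],[0.01,0,0,0,0,0,0],[0.01,0,0,0,0,0,0],[0.01,0,0,0,0,0,0]]]'

```text
t: 5.3
tool_pos: [0.4991, 0.2426, 0.1909]
tool_rot: [-2.417, -2.007, 0.001]
force: [-0.3, -1.2, -0.2]
gripper_width: 0.0216
gripper_force: 25.0
```

```bash
python3 go.py 0.498 0.2443 0.15 79.5
```

```text
t 5.3 d [ 0.0015 -0.0014  0.0409] rot [-0.0004  0.0005 -0.0014] F [-0.3 -1.2 -0.2] w 0.0216 q6 0.51
```

Converted, 0.075 m / 0.75 = 0.1, 0.06 m / 0.75 = 0.08.

Call:
tcp_steps --plan '[[[0.01,0.0013,-0.0019,0.04,0,0,0],[0.01,0.0013,-0.0019,0.08,0,0,0],[0.01,0.0013,-0.0019,0.1,0,0,0],[0.01,0.0013,-0.0019,0.1,0,0,0],[0.01,0.0013,-0.0019,0.1,0,0,0],[0.01,0.0013,-0.0019,0.1,0,0,0]]]'

```text
t: 5.8
tool_pos: [0.499, 0.2451, 0.1171]
tool_rot: [2.415, 2.008, 0.003]
force: [-0.4, -0.0, -1.1]
gripper_width: 0.0219
gripper_force: 25.0
```

Run:
```python
from h import *
s=telemetry.read_state();a=viewer.camera("wrist")[:,:,::-1]
cv2.imwrite("pics/w3.png",np.hstack([cv2.resize(a[60:340,180:460],(560,560))]))
print(s["tool_pos"],s["tool_rot"])
```

```bash
python3 go.py 0.498 0.2443 0.083 79.5
```

```text
[0.49896269 0.24508495 0.1171142 ] [2.41549422 2.00790064 0.00253002]
t 5.85 d [-0.0013 -0.0011  0.0345] rot [ 0.0023 -0.0014 -0.0003] F [-0.2 -0.  -0. ] w 0.0215 q6 0.52
```

View pics/w3.png

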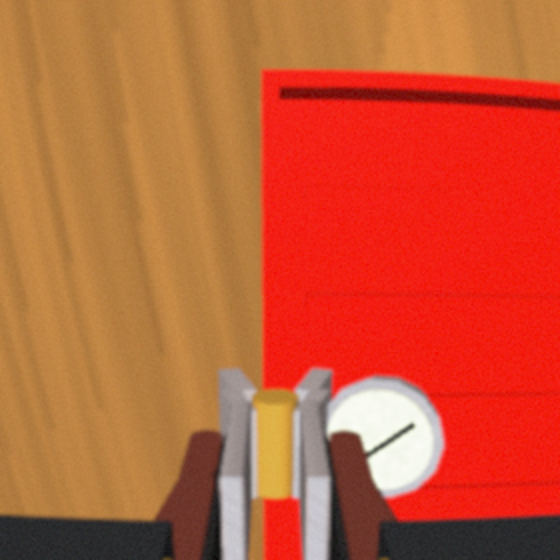

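Wrist view: the wall's outer edge at crop x≈263 (−3.5 mm in tool y) puts the wall centre at −1 mm, which agrees with the computed −1.1 mm. The dial is over the inside of the tray. Lowering.

Converted, 0.0345 m / 0.75 = 0.046, -0.0011 m / 0.75 = -0.0015.

Call:
tcp_steps --plan '[[[0.01,-0.0013,-0.0015,0.0133,0,0,0],[0.01,-0.0013,-0.0015,0.0267,0,0,0],[0.01,-0.0013,-0.0015,0.0373,0,0,0],[0.01,-0.0013,-0.0015,0.0447,0,0,0],[0.01,-0.0013,-0.0015,0.046,0,0,0],[0.01,-0.0013,-0.0015,0.046,0,0,0]]]'

```text
t: 6.35
tool_pos: [0.4962, 0.2445, 0.0819]
tool_rot: [-2.415, -2.009, 0.001]
force: [-3.3, -1.2, 9.8]
gripper_width: 0.0218
gripper_force: 25.0
```

```bash
python3 go.py 0.498 0.2443 0.083 79.5
```

```text
t 6.35 d [ 0.0001  0.0018 -0.0011] rot [-0.001   0.0003  0.0004] F [-3.3 -1.2  9.8] w 0.0218 q6 0.52
```

Converted, 0.001 m / 0.75 = 0.0013, 0.0005 m / 0.75 = 0.0007.

Call:
tcp_steps --plan '[[[0.01,0,0.0013,0.0007,0,0,0],[0.01,0,0.0013,0.0013,0,0,0],[0.01,0,0.0013,0.0013,0,0,0],[0.01,0,0.0013,0.0013,0,0,0]]]'

```text
t: 6.68
tool_pos: [0.4963, 0.2445, 0.0818]
tool_rot: [-2.414, -2.008, 0.002]
force: [-7.6, -0.9, 20.7]
gripper_width: 0.0214
gripper_force: 25.0
```

```bash
python3 go.py 0.498 0.2443 0.083 79.5
```

```text
t 6.68 d [ 0.0001  0.0017 -0.0013] rot [-0.0021  0.0002  0.0003] F [-7.6 -0.9 20.7] w 0.0214 q6 0.51
```

Call:
tcp_steps --plan '[[[0.03,0,0,0,0,0,0],[0.05,0,0,0,0,0,0],[0.088,0,0,0,0,0,0],[0.088,0,0,0,0,0,0],[0.088,0,0,0,0,0,0],[0.088,0,0,0,0,0,0],[0.088,0,0,0,0,0,0]]]'

```text
t: 7.27
tool_pos: [0.4978, 0.2443, 0.0803]
tool_rot: [-2.415, -2.009, 0.0]
force: [0.6, -0.2, -0.3]
gripper_width: 0.0651
gripper_force: 0.0
```

Call:
tcp_steps --plan '[[[0.088,0,0,-0.0267,0,0,0],[0.088,0,0,-0.08,0,0,0],[0.088,0,0,-0.1333,0,0,0],[0.088,0,0,-0.1733,0,0,0],[0.088,0,0,-0.1733,0,0,0],[0.088,0,0,-0.1733,0,0,0],[0.088,0,0,-0.1733,0,0,0]]]'

```text
t: 7.85
tool_pos: [0.4971, 0.2441, 0.2098]
tool_rot: [-2.415, -2.009, 0.001]
force: [-0.1, -0.3, 0.4]
gripper_width: 0.0877
gripper_force: 0.0
```

Run:
```python
from h import *
s=telemetry.read_state();a=viewer.camera("wrist")[:,:,::-1];b=viewer.camera("scene")[:,:,::-1];t=viewer.camera("top")[:,:,::-1]
cv2.imwrite("pics/t4.png",t)
cv2.imwrite("pics/mix4.png",np.hstack([cv2.resize(a[140:300,240:400],(400,400)),cv2.resize(b[140:260,300:420],(400,400),interpolation=cv2.INTER_CUBIC)]))
print(s["tool_pos"],s["tool_rot"])
```

```bash
python3 go.py 0.469 -0.315 0.19 10
```

```text
[0.49711525 0.24407164 0.20981359] [-2.41488982e+00 -2.00888186e+00  1.30799403e-03]
t 8.0 d [-0.5545  0.0748  0.0193] rot [-0.0018  0.0034  1.2132] F [0.8 0.1 0.3] w 0.088 q6 0.51
```

View pics/mix4.png

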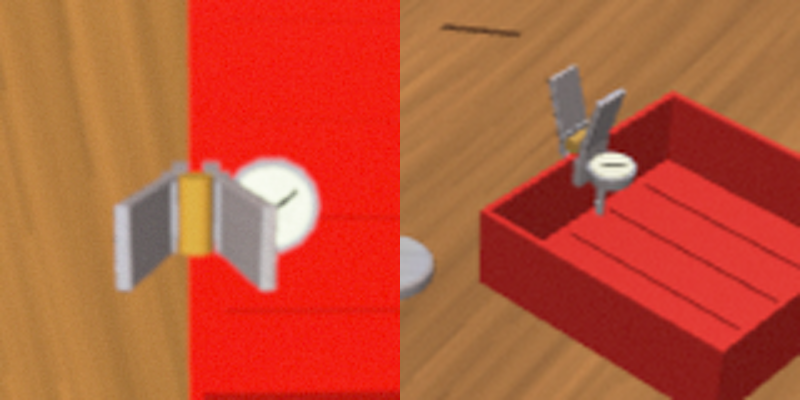

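The clip sits on the near wall with its handles spread evenly, the dial and probe inside the tray, and the fingers clear. I'll check its height numerically and start toward the bottle.

Run:
```python
from h import *
for z in(.066,.072,.078): print(z,proj("scene",[.498,.2443,z]))
```

```text
0.066 [[355.25690513 181.98459742]]
0.072 [[355.38410816 179.78993631]]
0.078 [[355.5121734  177.58039929]]
```

Call:
tcp_steps --plan '[[[0.088,-0.7393,0.0997,0.0133,0,0,0.5792],[0.088,-0.7393,0.0997,0.0133,0,0,0.5792],[0.088,-0.7393,0.0997,0.0133,0,0,0.5792],[0.088,-0.7393,0.0997,0.0133,0,0,0.5792],[0.088,-0.7393,0.0997,0.0133,0,0,0.5792],[0.088,-0.7393,0.0997,0.0133,0,0,0.5792],[0.088,-0.7393,0.0997,0.0133,0,0,0.5792],[0.088,-0.7393,0.0997,0.0133,0,0,0.5792]]]'

```text
t: 8.67
tool_pos: [0.4801, -0.0902, 0.2032]
tool_rot: [-3.083, -0.596, 0.003]
force: [0.9, 0.4, -0.8]
gripper_width: 0.0878
gripper_force: 0.0
```

Call:
tcp_steps --plan '[[[0.088,0,0,0,0,0,0],[0.088,0,0,0,0,0,0]]]'

```text
t: 8.83
tool_pos: [0.4806, -0.0905, 0.2033]
tool_rot: [-3.083, -0.599, 0.003]
force: [-0.4, -0.3, 0.1]
gripper_width: 0.0879
gripper_force: 0.0
```

```bash
python3 go.py 0.469 -0.315 0.2 10
```

```text
t 8.83 d [-0.0948  0.2039  0.0031] rot [-0.0015  0.0019  0.2092] F [-0.4 -0.3  0.1] w 0.0879 q6 0.86
```

Converted, 0.204 m / 0.75 = 0.272, -0.095 m / 0.75 = -0.1267, 0.209 rad / 2.0944 = 0.0998.

Call:
tcp_steps --plan '[[[0.088,-0.1267,0.272,0.004,0,0,0.0998],[0.088,-0.1267,0.272,0.004,0,0,0.0998],[0.088,-0.1267,0.272,0.004,0,0,0.0998],[0.088,-0.1267,0.272,0.004,0,0,0.0998],[0.088,-0.1267,0.272,0.004,0,0,0.0998],[0.088,-0.1267,0.272,0.004,0,0,0.0998],[0.088,-0.1267,0.272,0.004,0,0,0.0998],[0.088,-0.1267,0.272,0.004,0,0,0.0998]]]'

```text
t: 9.5
tool_pos: [0.4706, -0.3119, 0.2005]
tool_rot: [-3.126, -0.281, 0.002]
force: [0.8, 0.4, 0.2]
gripper_width: 0.088
gripper_force: 0.0
```

Call:
tcp_steps --plan '[[[0.088,0,0,0,0,0,0],[0.088,0,0,0,0,0,0],[0.088,0,0,0,0,0,0]]]'

```text
t: 9.75
tool_pos: [0.4708, -0.3113, 0.2014]
tool_rot: [-3.128, -0.284, 0.0]
force: [0.6, 0.3, -0.7]
gripper_width: 0.088
gripper_force: 0.0
```

Run:
```python
from h import *
s=telemetry.read_state();a=viewer.camera("wrist")[:,:,::-1]
cv2.imwrite("pics/w5.png",a);c=viewer.get_calibration("wrist")
hsv=cv2.cvtColor(a,cv2.COLOR_BGR2HSV);m=cv2.inRange(hsv,(0,0,150),(180,60,255))
k,_=cv2.findContours(m,cv2.RETR_EXTERNAL,cv2.CHAIN_APPROX_NONE)
for q in sorted(k,key=cv2.contourArea)[-3:]: print(cv2.contourArea(q),cv2.minEnclosingCircle(q))
q=max(k,key=cv2.contourArea)[:,0].astype(float)
K=c["K"];p=(q-K[:2,2])/K[0,0];r=np.linalg.norm(p,axis=1,keepdims=True)
d=np.c_[p/r*np.sin(r),np.cos(r)]@c["hand_eye"][:3,:3].T
T=R.from_rotvec(s["tool_rot"]).as_matrix();o=s["tool_pos"]+T@c["hand_eye"][:3,3];d=d@T.T
w=o+d*((.152-o[2])/d[:,2])[:,None]
print(s["tool_pos"],cv2.minEnclosingCircle(w[:,:2].astype(np.float32)))
```

```bash
python3 go.py 0.469 -0.315 0.1253 10
```

```text
1.0 ((562.5, 300.5), 3.5356338024139404)
45.0 ((0.0, 202.5), 13.500100135803223)
3653.0 ((325.8719482421875, 261.8061218261719), 37.21107864379883)
[ 0.47079358 -0.31130966  0.20144073] ((0.47185465693473816, -0.3167475461959839), 0.02382373996078968)
t 9.8 d [-0.0024  0.003   0.0762] rot [-0.0006  0.0001  0.0063] F [-0.2  1.1  0.1] w 0.0875 q6 0.68
```

View pics/w5.png

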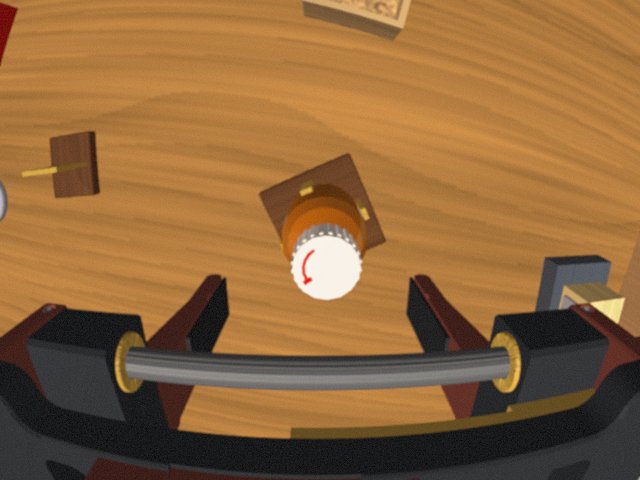

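The wrist view shows the cap circle at (326,266) between the fingers. Corrected for its visible ribs, it agrees with the top view: (0.469, −0.316). Descending and gripping.

Converted, 0.076 m / 0.75 = 0.1013, 0.065 m / 0.75 = 0.0867, 0.006 rad / 2.0944 = 0.0029.

Call:
tcp_steps --plan '[[[0.088,-0.0027,0.0053,0.0267,0,0,0.0029],[0.088,-0.0027,0.0053,0.06,0,0,0.0029],[0.088,-0.0027,0.0053,0.0867,0,0,0.0029],[0.088,-0.0027,0.0053,0.1013,0,0,0.0029],[0.088,-0.0027,0.0053,0.1013,0,0,0.0029],[0.088,-0.0027,0.0053,0.1013,0,0,0.0029],[0.088,-0.0027,0.0053,0.1013,0,0,0.0029]]]'

```text
t: 10.38
tool_pos: [0.4702, -0.318, 0.1266]
tool_rot: [3.129, 0.272, 0.002]
force: [0.0, -0.0, -0.1]
gripper_width: 0.0879
gripper_force: 0.0
```

```bash
python3 go.py 0.469 -0.316 0.1253 10
```

```text
t 10.38 d [-0.0008 -0.0021  0.0013] rot [ 0.0012 -0.0012 -0.0013] F [ 0.  -0.  -0.1] w 0.0879 q6 0.68
```

Converted, -0.002 m / 0.75 = -0.0027, -0.001 m / 0.75 = -0.0013.

Call:
tcp_steps --plan '[[[0.05,-0.0013,-0.0027,0.0013,0,0,0],[0.03,-0.0013,-0.0027,0.0013,0,0,0],[0.03,-0.0013,-0.0027,0.0013,0,0,0],[0.03,-0.0013,-0.0027,0.0013,0,0,0],[0.03,-0.0013,-0.0027,0.0013,0,0,0],[0.03,-0.0013,-0.0027,0.0013,0,0,0],[0.03,-0.0013,-0.0027,0.0013,0,0,0],[0.03,-0.0013,-0.0027,0.0013,0,0,0]]]' --clamp_n 40

```text
t: 11.05
tool_pos: [0.4682, -0.3167, 0.1246]
tool_rot: [3.128, 0.271, 0.001]
force: [-0.3, -3.4, -0.7]
gripper_width: 0.0414
gripper_force: 40.0
```

```bash
python3 go.py 0.469 -0.316 0.1253 10
```

```text
t 11.05 d [ 0.0009 -0.0006 -0.0007] rot [ 0.0016 -0.0002 -0.0015] F [-0.3 -3.4 -0.7] w 0.0414 q6 0.68
```

Converted, 0.0065 m / 0.75 = 0.0087, 0.006 m / 0.75 = 0.008.

Call:
tcp_steps --plan '[[[0.03,0,0,0.0027,0,0,0],[0.03,0,0,0.0053,0,0,0],[0.03,0,0,0.008,0,0,0],[0.03,0,0,0.0087,0,0,0],[0.03,0,0,0.0087,0,0,0],[0.03,0,0,0.0087,0,0,0],[0.03,0,0,0.0087,0,0,0]]]'

```text
t: 11.63
tool_pos: [0.4683, -0.3167, 0.1191]
tool_rot: [3.128, 0.271, 0.001]
force: [-2.1, -2.8, 10.1]
gripper_width: 0.0412
gripper_force: 40.0
```

```bash
python3 go.py 0.469 -0.316 0.1183 90
```

```text
t 11.63 d [ 0.0008 -0.0006  0.0008] rot [ 1.8000e-03  8.0000e-04 -1.3978e+00] F [-2.1 -2.8 10.1] w 0.0412 q6 0.68
```

Pressed about 5.5 mm with 10 N, matching the spring and so no slip. Adding 0.8 mm and turning.

Converted, 0.0008 m / 0.75 = 0.0011, -0.68 rad / 2.0944 = -0.3247.

Call:
tcp_steps --plan '[[[0.03,0,0,0.0011,0,0,0],[0.03,0,0,0.0011,0,0,-0.0382],[0.03,0,0,0.0011,0,0,-0.0859],[0.03,0,0,0.0011,0,0,-0.1337],[0.03,0,0,0.0011,0,0,-0.1814],[0.03,0,0,0.0011,0,0,-0.2292],[0.03,0,0,0.0011,0,0,-0.2769],[0.03,0,0,0.0011,0,0,-0.3247]]]'

```text
t: 12.3
tool_pos: [0.4689, -0.3164, 0.1185]
tool_rot: [2.856, 1.305, 0.002]
force: [-0.9, 0.0, 10.9]
gripper_width: 0.041
gripper_force: 40.0
```

```bash
python3 go.py 0.4685 -0.3164 0.1183 90
```

```text
t 12.3 d [-0.0003 -0.0003  0.0002] rot [ 2.300e-03  4.000e-04 -7.133e-01] F [-0.9  0.  10.9] w 0.041 q6 -0.0
```

Converted, -0.72 rad / 2.0944 = -0.3438.

Call:
tcp_steps --plan '[[[0.03,0,0,0,0,0,-0.0477],[0.03,0,0,0,0,0,-0.0955],[0.03,0,0,0,0,0,-0.1432],[0.03,0,0,0,0,0,-0.191],[0.03,0,0,0,0,0,-0.2387],[0.03,0,0,0,0,0,-0.2865],[0.03,0,0,0,0,0,-0.3342],[0.03,0,0,0,0,0,-0.3438]]]'

```text
t: 12.97
tool_pos: [0.4688, -0.3163, 0.1185]
tool_rot: [2.212, 2.228, 0.001]
force: [-0.6, 0.1, 10.1]
gripper_width: 0.0411
gripper_force: 40.0
```

Call:
tcp_steps --plan '[[[0.03,0,0,0,0,0,0],[0.03,0,0,0,0,0,0]]]'

```text
t: 13.13
tool_pos: [0.4688, -0.3164, 0.1184]
tool_rot: [2.218, 2.222, 0.001]
force: [-1.7, 1.0, 10.0]
gripper_width: 0.0413
gripper_force: 40.0
```

```bash
python3 go.py 0.4685 -0.3164 0.2253 90
```

Run:
```python
from h import *
from cell import ctrl, viewer, telemetry
print(telemetry.read_state()["wrist_torque"]);b=viewer.camera("top")[:,:,::-1]
cv2.imwrite("pics/t6.png",cv2.resize(b[240:360,400:520],(480,480)))
```

```text
t 13.13 d [-2.000e-04 -1.000e-04 -1.069e-01] rot [0.0017 0.0011 0.002 ] F [-1.7  1.  10. ] w 0.0413 q6 -0.72
[0.00893519 0.14469019 0.07053899]
```

Converted, -0.014 m / 0.75 = -0.0187, -0.008 m / 0.75 = -0.0107.

Call:
tcp_steps --plan '[[[0.03,0,0,-0.0053,0,0,0],[0.03,0,0,-0.0107,0,0,0],[0.03,0,0,-0.0187,0,0,0],[0.03,0,0,-0.0187,0,0,0]]]'

```text
t: 13.52
tool_pos: [0.4683, -0.3159, 0.132]
tool_rot: [2.219, 2.223, 0.0]
force: [-0.5, -0.5, -0.5]
gripper_width: 0.0412
gripper_force: 40.0
```

```bash
python3 go.py 0.4688 -0.3164 0.2283 90
```

```text
t 13.52 d [-0.0005  0.0005 -0.0963] rot [0.0007 0.0003 0.002 ] F [-0.5 -0.5 -0.5] w 0.0412 q6 -0.72
```

Free: no retaining force. Lifting the rest.

Converted, -0.096 m / 0.75 = -0.128, -0.09 m / 0.75 = -0.12.

Call:
tcp_steps --plan '[[[0.03,0,0,-0.02,0,0,0],[0.03,0,0,-0.0467,0,0,0],[0.03,0,0,-0.0733,0,0,0],[0.03,0,0,-0.1,0,0,0],[0.03,0,0,-0.12,0,0,0],[0.03,0,0,-0.128,0,0,0],[0.03,0,0,-0.128,0,0,0],[0.03,0,0,-0.128,0,0,0]]]'

```text
t: 14.18
tool_pos: [0.4677, -0.3154, 0.2264]
tool_rot: [-2.218, -2.223, -0.0]
force: [0.0, -0.5, -0.7]
gripper_width: 0.0413
gripper_force: 40.0
```

Call:
tcp_steps --plan '[[[0.03,0,0,0,0,0,0],[0.03,0,0,0,0,0,0],[0.03,0,0,0,0,0,0],[0.03,0,0,0,0,0,0],[0.03,0,0,0,0,0,0],[0.03,0,0,0,0,0,0]]]'

```text
t: 14.68
tool_pos: [0.468, -0.3158, 0.2269]
tool_rot: [-2.219, -2.223, -0.0]
force: [0.1, -0.4, 0.3]
gripper_width: 0.0412
gripper_force: 40.0
```

Run:
```python
from h import *
b=viewer.camera("scene")[:,:,::-1];cv2.imwrite("pics/s7.png",b)
```

```text
(no output)
```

View pics/s7.png

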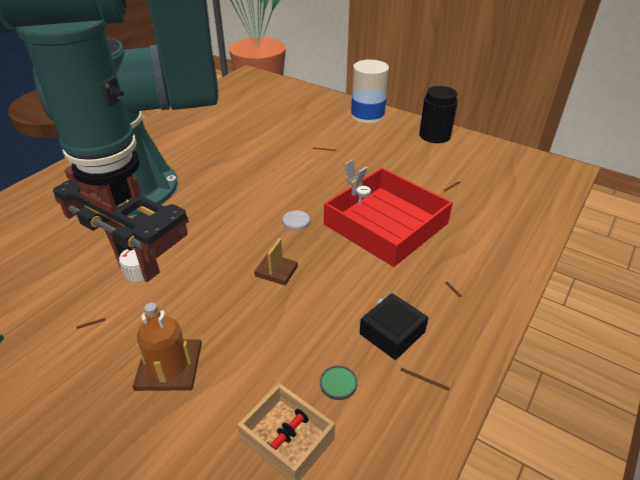

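The cap is held level in the gripper at (133,265), above the open bottle at (152,310). The thermometer is on the near rim at (358,182), and the bystanders haven't moved.

```bash
python3 -c "
from cell import ctrl, viewer, telemetry
print(ctrl.close_job())"
```

```text
the job is handed in; nothing more can be done
None
```

The job is handed in at about 15 s of robot time: the thermometer is clipped on the middle of the tray's near edge with its probe inside, and the freed cap is held level and still about 85 mm above the open bottle; the last picture shows the bystanders where they were, but the hand-in returned no verdict.

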